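# Gauge a surgical port's cap, then show its tube tip to the inspection camera

## Robot

A 7-joint arm with a two-finger parallel gripper is mounted at the origin on a cart in front of the work surface, level with it; the furniture and walls round the work are solid. World frame = base frame: x ahead of the robot, y to its left, z up, the work surface at z = 0. Lengths are in mm, angles in rad, forces in N, time in s.
With the tool pointing down it reaches from about 400 to 850 mm from the base axis. Payload 6.9 kg.
Tool frame: the origin (TCP) lies midway between the tips of the shut fingers; the grasp point (between the pads) lies 19 mm behind it (robot.hold_point_z is the distance from the TCP to the grasp point, in mm); z points along the fingers, y is the line along which they close (so a half turn about z gives the same grasp; the last joint's range is limited). The gripper opens to 85 mm and grips with 20 to 120 N. Pads are 22 mm wide; open, the fingers measure 114 mm over their backs; the gripper's body (76 mm by 85 mm) begins 54 mm behind the grasp point. The pads swing forward as they close: fully open they stand 13 mm farther back than shut.
Start: joints at [-1.048, 0.507, -0.238, 1.5, 0.126, 1.149, -0.155], TCP at [253.039, 571.473, 204.575] pointing down, gripper open.
Joint ranges: [-3.08, 3.08], [-0.24, 2.05], [-1.43, 1.35], [0, 2.5], [-1.52, 4.66], [0.17, 1.96], [-2.89, 2.89]. Speed limits (rad/s): [2.39, 2.39, 3.14, 3.14, 3.14, 3.14, 3.14].

## Interface

Orientations are given as a rotation vector (axis times angle).
In Python, from workcell import robot gives the robot as it stands.
- The arm moves only by the shell command python3 -m creep 'ROWS' [FORCE]. ROWS is JSON, a list of rows, each a list of 3 entries, a list of its own where there are three numbers: the shift along the tool's x, y, z in cm, then the turn, a rotation vector about the tool's x, y, z in rad, then the closure, from -1 (fully open) to 1 (shut). In form: [[[tx, ty, tz], [ax, ay, az], hand], ...]. A call has 1 to 12 rows; each row shifts and turns the commanded pose from where the row before left it, along the tool's axes as they then stand; what a row does not reach is not made up. A row lasts 1/10 s, in which the tool goes at most 50 mm and 8.59 degrees, less where a joint would pass 70% of its speed; a pose out of reach is approached as far as the arm can. A call with a gripper value outside its range is refused whole. The fingers move at their own pace and stop on an object; FORCE is the grip in N (left out, the last holds). Time passes only in rows, so rows that do not move let the fingers close. It gives the time, the measured TCP pose, the force, the opening and the grip force at its end, in the units of the state.
- robot.get_obs(): the state, without advancing time (a new reading comes with each control period).
- robot.capture(name): name is "scene" or "top" or "wrist"; returns the picture (400x640x3 uint8, red, green, blue); there is no depth.
- robot.calibration(name): a dict with "camera_matrix" (3x3 intrinsics, pixels), "world_from_camera" (4x4, takes a point from camera to world coordinates). Camera axes: x right, y up, looking along -z (the intrinsics and any distortion apply to the point x, -y, -z); pixel columns grow to the right and rows downward; lengths in mm; the calibration is good to about 2 mm. A picture is of the moment at which its call begins: read the wrist's pose just before it. calibration takes no time and is no camera call; for the wrist camera it gives the pose at the moment of the call.
- robot.finish_job(): hands the job in; it is judged then, once.
The state is a dict: "t": time; "joint_pos": joint angles; "qd": joint speeds; "tau": joint torques, N m; "tcp_pos": TCP position; "eef_rot": TCP orientation; "ft_force": force on the tool from outside, world axes, zero at the start; "ft_torque": the same for the moment, N m; "finger_gap": finger opening in mm; "finger_force": force on a finger pad.
Only numpy, scipy, OpenCV 4.12 (cv2) and the standard library are available. Lean on these libraries where they do the work, as an engineer would, in place of code of your own. Each camera call takes 0.05 s, during which the arm holds its last target. There are 200 camera calls.

## Task

Check the cap height of the flat-capped port in the white three-hole stand: set the bridge gauge astride it, both feet flat on the deck with the spring foot on the cap, for about a second, then stand the gauge back on its steel setting plate and let go of it. Then draw that port out of the stand and present its tube tip to the inspection camera: tube in line with the lens, open end pointing into the middle of the lens and 50 mm in front of it, touching nothing. Finish still holding it there; leave the two dome-capped ports standing in the stand and do not bump the camera.

Things in the scene. Friction and masses are not known exactly. Their poses are not given: they have to be found in the camera images.
- port_stand: White plastic stand, 100 (x) x 236 (y) mm, fixed. Origin: centre of its underside, on the bench; z up. Its deck (a 12 mm plate, top 75 mm above the bench) has three through holes of about 15 mm in a row along y, at y = -78, 0 and +78 mm, x = 0; a port stands in each.
- flat_port: The part: loose surgical port, 104 mm long, 45 g, tube down in a hole. Origin: centre (within 1 mm) of the tube's open end, the tip; z along the tube to the cap. Tube 12 mm diameter, z 0 to 62 mm; violet housing 39 mm diameter (lugs and tap to 26 mm off axis), z 63 to 85, rests on the deck; white flat cap to grip, 40 mm diameter, z 86 to 104. Cap top 41 mm above deck. Raise it 65 mm to free it.
- dome_port_a: Neighbour port of the same shape but with a taller dome cap (130 mm long, 40 mm diameter, top 67 mm above the deck), loose, standing in another hole. Origin: tip of its tube; z up.
- dome_port_b: The other dome-capped port, 130 mm long, loose, in the remaining hole. Origin: tip of its tube; z up.
- setting_plate: Flat steel plate, 120 (x) x 80 (y) x 14 mm, fixed on the bench, on which the gauge is kept. Origin: centre of its underside; its top is 14 mm above the origin.
- bridge_gauge: Loose gauge, about 0.34 kg, 126 mm high: aluminium bridge on two legs with a round dial. Origin: midway between its feet, at their undersides; z up. Feet 14 x 36 mm (x, y) at x = -33 and +33 mm, 52 mm gap between them, 58 mm of height under the cross bar. Dial 44 mm diameter on the -x side, 17 to 29 mm off the axis, z 70 to 114 mm. A thin stem rises up to 50 mm out of the top as the foot goes up.
- gauge_grip (a point): Where to grip the gauge: on its axis, 108 mm above the undersides of its feet (axes as the gauge's). The housing here is 26 (x) x 24 (y) mm, from 72 to 122 mm high; grip across its flat -y and +y faces.
- gauge_foot (a joint): Reading of the gauge, m: height of its spring foot (16 mm disc on the gauge's axis) above the undersides of the gauge's feet. 0 on the setting plate or in the air, grows as the foot is pushed up to at most 0.050; 0.041 when it stands astride the flat port. The spring pushes down with 0.9 N at 0 and 1.6 N at 0.041, less than the gauge's weight.
- inspection_camera: Base and yoke of the inspection camera, fixed: 100 (x) x 92 (y) mm base plate, yoke 93 mm high with pivot axis along y, 75 mm above the bench. Origin: centre of its underside; its -x side is the front, to which the camera head leans.
- camera_tilt (a joint): Lean of the camera head from looking straight up towards the yoke's -x side, rad (0.3 to 0.6 at the start); stiff, to be left as it is.
- lens (a point): Middle of the camera's front face (lens inside a white ring light of 60 mm diameter), 60 mm from the pivot; its z axis is the optical axis, pointing out of the lens, up and towards the robot.
Not all that is in view belongs to the job. Leave any yellow look-alike of the dome_port_b alone. Leave any blue look-alike of the flat_port alone.

How it is judged:
By the outcome, as a careful person would: the job done as asked, in the order asked, and still so for the second after the job is handed in, while the arm keeps its last pose, push and grip.
It also fails if it takes over 54 s, if anything falls off the work surface, if the arm or the gripper's body presses on something with over 40 N, if the wrist force passes 120 N, or if a joint passes its speed limit or range.

## Working session

There is one attempt and no reset: what is moved stays moved. The work goes in short steps, Python scripts to look and compute and a shell command to move; the robot and the scene stay as the last step left them, time stands still between calls to the robot, and variables do not carry over. Pictures are saved under pics/ and viewed, at most 10 in all, crops included, and the job is handed in when it is done.

```bash
mkdir -p pics; ls
python3 - <<'E'
from workcell import robot
import cv2,numpy as np
print(robot.get_obs())
for n in ["scene","top"]:
    im=robot.capture(n); cv2.imwrite(f"pics/{n}0.png",im[:,:,::-1]); c=robot.calibration(n); print(n,{k:np.round(v,3).tolist() if not isinstance(v,str) else v for k,v in c.items()})
E
```

```text
pics
{'t': 0.0, 'joint_pos': array([-1.04848709,  0.50835106, -0.23751847,  1.50113985,  0.12572375,
        1.14888049, -0.15480869]), 'qd': array([-0.0007765 ,  0.00033644, -0.00135202,  0.00177126,  0.00053493,
       -0.00112175,  0.00108141]), 'tau': array([-2.48823606e-03, -6.20583558e+01, -2.18763672e+00, -2.49664074e+01,
        1.26980717e-02,  1.19674194e-02, -1.31973596e-05]), 'tcp_pos': array([252.88891294, 570.95468021, 203.71885912]), 'eef_rot': array([-6.49906698e-01, -3.07330952e+00,  2.76216942e-03]), 'ft_force': array([0.70593631, 0.2532118 , 0.25122981]), 'ft_torque': array([ 0.00438559,  0.04045547, -0.03132229]), 'finger_force': 0.0, 'finger_gap': 85.30111320722918}
scene {'camera_matrix': [[516.129, 0.0, 322.192], [0.0, 516.129, 209.647], [0.0, 0.0, 1.0]], 'world_from_camera': [[0.833, 0.431, -0.347, 103.372], [-0.553, 0.647, -0.524, -577.88], [-0.001, 0.629, 0.777, 1086.705], [0.0, 0.0, 0.0, 1.0]]}
top {'camera_matrix': [[423.636, 0.0, 322.381], [0.0, 423.636, 194.547], [0.0, 0.0, 1.0]], 'world_from_camera': [[0.013, 0.988, -0.157, 393.464], [-1.0, 0.01, -0.021, 84.024], [-0.019, 0.157, 0.987, 1118.977], [0.0, 0.0, 0.0, 1.0]]}
```

View pics/scene0.png

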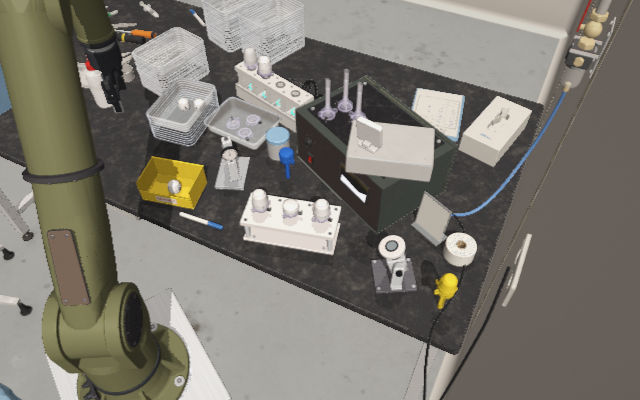

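View pics/top0.png

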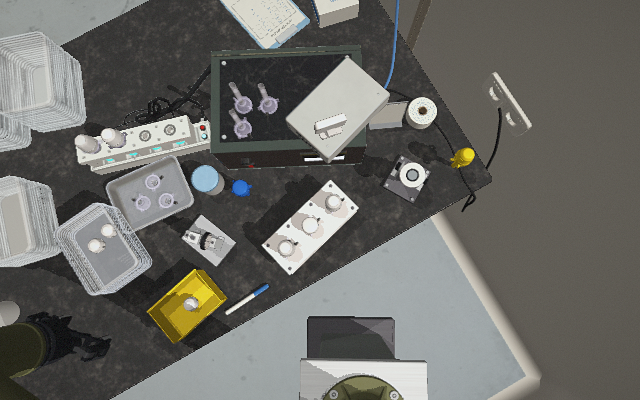

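The white three-hole stand is at scene (291,222) and top (310,227). Its caps are at scene (260,200), (291,208) and (321,210). The gauge on its plate is at top (208,240), and the inspection camera is at top (408,178). The middle cap at scene (291,208) looks flat and shorter, and the outer two look domed. The blue (241,188) and yellow (462,157) look-alikes, and the ports in the tray, bins and yellow box, are not in the stand. I'll confirm this in enlarged crops.

Run:
```python
import cv2,numpy as np
s=cv2.imread("pics/scene0.png");t=cv2.imread("pics/top0.png")
f=lambda i,x,y,w,h,k:cv2.resize(i[y:y+h,x:x+w],None,fx=k,fy=k,interpolation=cv2.INTER_CUBIC)
a=np.hstack([f(s,235,180,120,75,3.33),f(t,255,170,120,110,2.27*0+3.33)[:250]])
b=np.hstack([f(t,170,205,80,70,5),f(t,370,140,80,70,5)])
a=cv2.resize(a[:249],(800,249));
cv2.imwrite("pics/crop1.png",np.vstack([a,b]))
```

```text
(no output)
```

View pics/crop1.png

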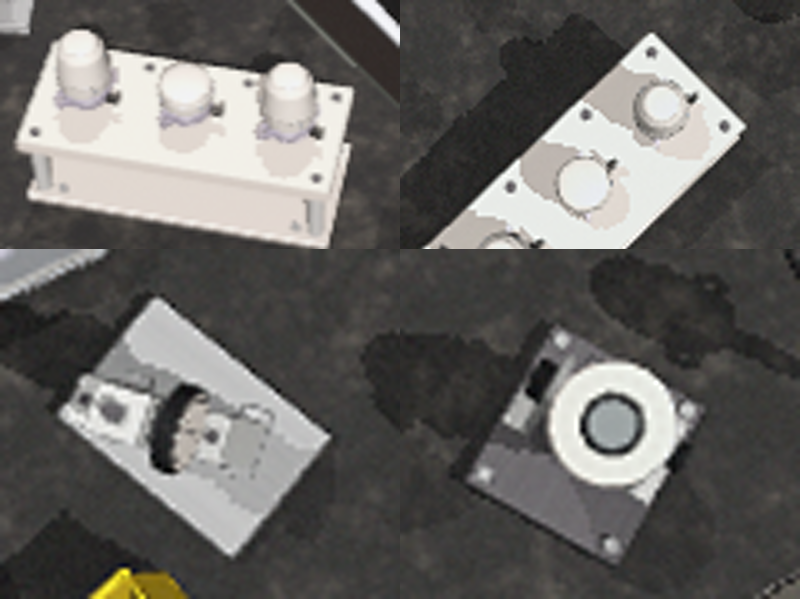

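The crop confirms it: the middle cap is flat and short, and both outer ones are domed. Its tap points along the row. The gauge stands with its dial facing image right. Next I'll measure.

```bash
cat > h.py <<'E'
from workcell import robot
import cv2,numpy as np
from scipy.spatial.transform import Rotation as Ro
def ray(cal,p):
    K=np.array(cal["camera_matrix"]);T=np.array(cal["world_from_camera"])
    d=np.linalg.inv(K)@[p[0],p[1],1.]; d=T[:3,:3]@(d*[1,-1,-1]); return T[:3,3],d/np.linalg.norm(d)
def plane(cal,p,z):
    o,d=ray(cal,p); return o+d*(z-o[2])/d[2]
def tri(l):
    A=np.zeros((3,3));b=np.zeros(3)
    for c,p in l:
        o,d=ray(c,p);M=np.eye(3)-np.outer(d,d);A+=M;b+=M@o
    x=np.linalg.solve(A,b)
    return x,[np.linalg.norm((np.eye(3)-np.outer(d,d))@(x-o)) for o,d in [ray(c,p) for c,p in l]]
def proj(cal,P):
    K=np.array(cal["camera_matrix"]);T=np.array(cal["world_from_camera"])
    q=T[:3,:3].T@(np.asarray(P,float)-T[:3,3]);q=K@(q*[1,-1,-1]);return q[:2]/q[2]
def down(yaw,tilt=None):
    "tool R: z down, tool y along world angle yaw"
    y=np.array([np.cos(yaw),np.sin(yaw),0]);z=np.array([0,0,-1.]) 
    return np.column_stack([np.cross(y,z),y,z])
def go(P,R=None):
    "shift needed (cm, tool axes after turn) and turn (rad, tool axes now)"
    o=robot.get_obs();R0=Ro.from_rotvec(o["eef_rot"]).as_matrix()
    R=R0 if R is None else R
    print("turn",np.round(Ro.from_matrix(R0.T@R).as_rotvec(),3),"then shift",np.round(R.T@(np.array(P)-o["tcp_pos"])/10,3),"| shift in present axes",np.round(R0.T@(np.array(P)-o["tcp_pos"])/10,3))
E
python3 - <<'E'
from h import *
S=robot.calibration("scene");T=robot.calibration("top")
s=cv2.imread("pics/scene0.png");t=cv2.imread("pics/top0.png")
np.set_printoptions(precision=1,suppress=True)
# plate corners
pl=[plane(T,p,14) for p in [(201,214.8),(236,242.6),(216.4,266.4)]]
print("plate",pl,np.linalg.norm(pl[0]-pl[1]),np.linalg.norm(pl[1]-pl[2]),"c",(pl[0]+pl[2])/2,"yaw deg",np.degrees(np.arctan2(*(pl[0]-pl[1])[1::-1])))
# deck in top: bright mask
def comp(img,thr,seed,box):
    g=img.min(2)>thr; n,l,st,c=cv2.connectedComponentsWithStats(g.astype(np.uint8))
    x,y,w,h=box; ids=np.bincount(l[y:y+h,x:x+w].ravel()); ids[0]=0; return (l==ids.argmax()).astype(np.uint8)
m=comp(t,110,None,(255,170,110,110)); c=max(cv2.findContours(m,0,1)[0],key=cv2.contourArea)
r=cv2.minAreaRect(c);b=cv2.boxPoints(r);print("deck px",b,r)
w=np.array([plane(T,p,75) for p in b]);print(w,np.linalg.norm(np.diff(w,axis=0),axis=1),"c",w.mean(0))
# lens ring ellipses
for n,img,C,box in(("top",t,T,(395,155,35,40)),("scene",s,S,(375,232,35,30))):
    m=comp(img,170,None,box);x,y,ww,hh=box;mm=np.zeros_like(m);mm[y:y+hh,x:x+ww]=m[y:y+hh,x:x+ww]
    c=max(cv2.findContours(mm,0,1)[0],key=cv2.contourArea);print(n,"ring",cv2.fitEllipse(cv2.convexHull(c)),cv2.boundingRect(c))
bc=[((x-400)/5+370,(y-249)/5+140) for x,y in [(555,325),(705,405),(620,562),(465,478)]]
w=np.array([plane(T,p,8) for p in bc]);print("base",w,np.linalg.norm(np.diff(w,axis=0),axis=1),w.mean(0))
# caps
for nm,p in(("flat",(255+ (585-400)/3.33, 170+187/3.33)),):
    print(nm,p,plane(T,p,116))
E
```

```text
plate [array([511.6, 426.3,  14. ]), array([439.9, 330.3,  14. ]), array([378.1, 378.4,  14. ])] 119.7544449324239 78.27182796293347 c [444.8 402.3  14. ] yaw deg 53.218459733224385
deck px [[260.5 245.4]
 [330.3 178.2]
 [359.6 208.7]
 [289.8 275.8]] ((310.0580139160156, 227.04031372070312), (42.22418212890625, 96.89659118652344), 46.12330627441406)
[[431.2 256.   75. ]
 [600.8  86.3  75. ]
 [524.7  13.   75. ]
 [358.8 182.2  75. ]] [240.  105.7 237. ] c [478.9 134.4  75. ]
top ring ((414.1817321777344, 175.4796600341797), (25.779464721679688, 29.625953674316406), 111.56056213378906) (400, 163, 29, 28)
scene ring ((393.654541015625, 249.4973907470703), (26.796857833862305, 31.420562744140625), 137.76231384277344) (379, 235, 27, 27)
base [[ 679.  -102.7    8. ]
 [ 635.8 -181.7    8. ]
 [ 550.8 -134.8    8. ]
 [ 595.   -53.7    8. ]] [90.  97.1 92.4] [ 615.1 -118.2    8. ]
flat (310.55555555555554, 226.15615615615616) [476.5 131.9 116. ]
```

Run:
```python
from h import *
np.set_printoptions(precision=2,suppress=True)
S=robot.calibration("scene");T=robot.calibration("top")
s=cv2.imread("pics/scene0.png");t=cv2.imread("pics/top0.png")
g=plane(T,(192,237),124);print("gauge top est",g, "plate mid",(444.8,402.3))
o=robot.get_obs();W=np.array(robot.calibration("wrist")["world_from_camera"])
R=Ro.from_rotvec(o["eef_rot"]).as_matrix();print("cam in tool",R.T@(W[:3,3]-o["tcp_pos"]),"axis",R.T@W[:3,:3],robot.calibration("wrist")["camera_matrix"])
go([g[0],g[1],290],down(np.radians(143.2)))
# ring outline: hue-neutral bright pixels, enlarged box
for n,img,C,(x,y,w,h) in(("top",t,T,(392,155,42,42)),("scene",s,S,(370,228,44,42))):
    for thr in (170,200):
        m=(img[y:y+h,x:x+w].min(2)>thr).astype(np.uint8);m=cv2.morphologyEx(m,cv2.MORPH_OPEN,np.ones((2,2)))
        c=max(cv2.findContours(m,0,1)[0],key=cv2.contourArea)+[x,y];e=cv2.fitEllipse(cv2.convexHull(c));print(n,thr,e)
        if thr==200:
            if n=="top":et=e[0]
            else:es=e[0]
# inner dark lens disc centroids
x,r=tri([(T,et),(S,es)]);print("lens",x,r)
v=np.vstack([np.hstack([cv2.resize(t[145:205,380:440],(360,360),interpolation=2),cv2.resize(s[220:300,360:440],(360,360),interpolation=2)])])
cv2.imwrite("pics/lens.png",v)
```

```text
gauge top est [447.07 410.43 124.  ] plate mid (444.8, 402.3)
cam in tool [  70.7     1.64 -168.49] axis [[-0.    0.96  0.28]
 [ 1.    0.   -0.  ]
 [-0.    0.28 -0.96]] [[305.97   0.   319.25]
 [  0.   305.97 197.36]
 [  0.     0.     1.  ]]
turn [-0.   -0.   -1.34] then shift [  1.23 -25.17  -8.62] | shift in present axes [-24.26  -6.84  -8.61]
top 170 ((414.07281494140625, 176.5340118408203), (24.964191436767578, 27.958913803100586), 139.0257568359375)
top 200 ((414.3661804199219, 176.75050354003906), (24.384044647216797, 28.321533203125), 136.399658203125)
scene 170 ((394.6141662597656, 253.08807373046875), (27.836013793945312, 36.48102951049805), 162.06187438964844)
scene 200 ((392.92132568359375, 247.32366943359375), (22.231582641601562, 25.395978927612305), 71.55268859863281)
lens [ 597.14 -113.3   134.9 ] [np.float64(2.9622107636994004), np.float64(2.962210763699296)]
```

View pics/lens.png

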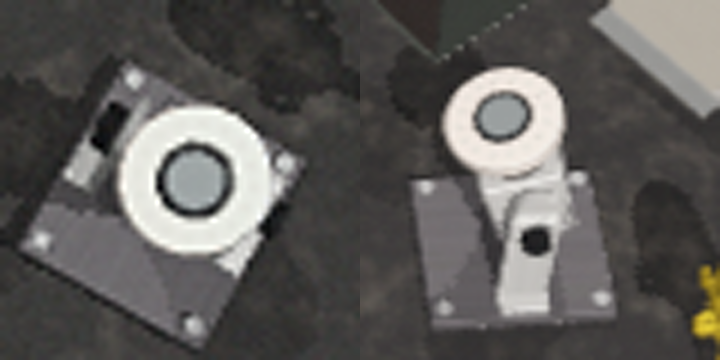

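The lens disc centres are at top (412.5,174.8) and scene (391.6,246.2). Moving over the gauge.

```bash
python3 -m creep '[[[-3.03,-0.85,-1.08],[0,0,0],-1],[[-3.03,-0.85,-1.08],[0,0,0],-1],[[-3.03,-0.85,-1.08],[0,0,0],-1],[[-3.03,-0.85,-1.08],[0,0,0],-1],[[-3.03,-0.85,-1.08],[0,0,0],-1],[[-3.03,-0.85,-1.08],[0,0,0],-1],[[-3.03,-0.85,-1.08],[0,0,0],-1],[[-3.03,-0.85,-1.08],[0,0,0],-1]]' 40
python3 -m creep '[[[0,0,0],[0,0,-0.134],-1],[[0,0,0],[0,0,-0.134],-1],[[0,0,0],[0,0,-0.134],-1],[[0,0,0],[0,0,-0.134],-1],[[0,0,0],[0,0,-0.134],-1],[[0,0,0],[0,0,-0.134],-1],[[0,0,0],[0,0,-0.134],-1],[[0,0,0],[0,0,-0.134],-1],[[0,0,0],[0,0,-0.134],-1],[[0,0,0],[0,0,-0.134],-1],[[0,0,0],[0,0,0],-1],[[0,0,0],[0,0,0],-1]]'
python3 - <<'E'
from h import *
np.set_printoptions(precision=2,suppress=True)
S=robot.calibration("scene");T=robot.calibration("top")
print("lens",tri([(T,(412.5,174.8)),(S,(391.6,246.2))]))
W=robot.calibration("wrist");im=robot.capture("wrist");cv2.imwrite("pics/w1.png",im[:,:,::-1])
import pickle;pickle.dump(W,open("w1.pkl","wb"))
go([447.07,410.43,290],down(np.radians(143.2)))
E
```

```text
t: 0.9
tcp_pos: [447.9, 410.0, 291.0]
eef_rot: [-0.65, -3.073, 0.001]
ft_force: [1.4, 0.5, 0.1]
finger_gap: 85.6
finger_force: 0.0
t: 2.1
tcp_pos: [447.2, 410.9, 290.6]
eef_rot: [1.393, -2.815, 0.0]
ft_force: [-0.1, 0.9, 0.2]
finger_gap: 85.6
finger_force: 0.0
lens (array([ 600.29, -108.52,  132.12]), [np.float64(0.7244638154496332), np.float64(0.7244638154496529)])
turn [ 0.   -0.   -0.01] then shift [ 0.05 -0.03  0.07] | shift in present axes [ 0.05 -0.03  0.07]
```

View pics/w1.png

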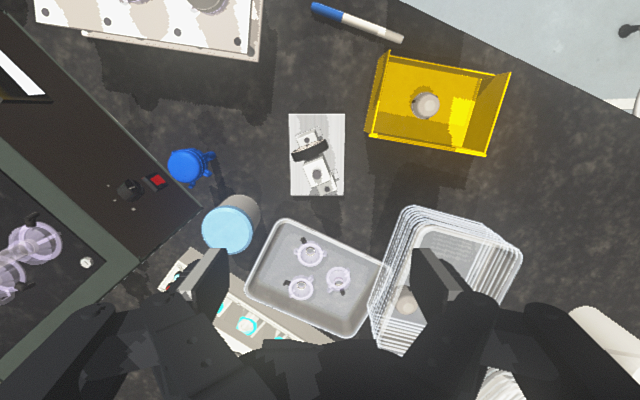

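The gauge is at (315,160) on the plate, turned a few degrees relative to it. I'll enlarge that area.

Run:
```python
import cv2
t=cv2.imread("pics/w1.png");c=cv2.resize(t[108:202,270:365],None,fx=6,fy=6,interpolation=cv2.INTER_CUBIC);cv2.imwrite("pics/w1c.png",c)
```

```text
(no output)
```

View pics/w1c.png

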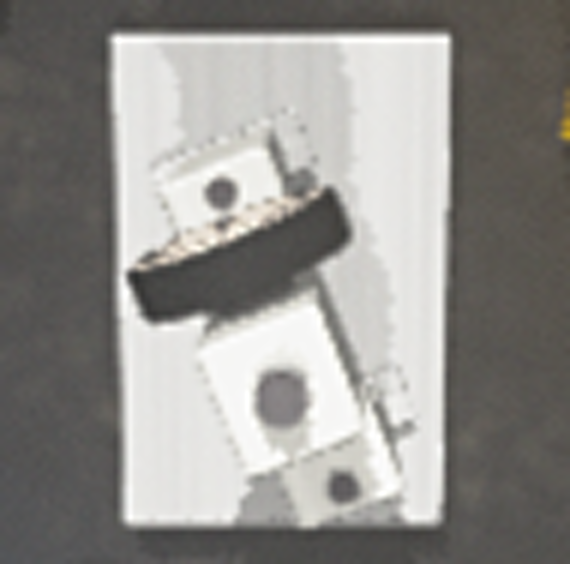

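Run:
```python
from h import *
import pickle
np.set_printoptions(precision=1,suppress=True)
W=pickle.load(open("w1.pkl","rb"))
q=lambda x,y:(270+x/6-.4,108+y/6-.4)
for z in (80,86,90):
    a=plane(W,q(221,192),z);b=plane(W,q(344,488),z);d=b-a;print(z,(a+b)/2,np.linalg.norm(d),"gauge x yaw",np.degrees(np.arctan2(d[1],d[0])))
for z in(136,138,140):print(z,"stem",plane(W,q(282,398),z))
h=[plane(W,q(*p),136) for p in [(203,350),(320,293),(362,428),(248,472)]]
print("housing",np.mean(h,0),[np.linalg.norm(h[i]-h[i-1]) for i in range(4)],[np.degrees(np.arctan2(*(h[i]-h[i-1])[1::-1])) for i in range(4)])
p=[plane(W,q(*p),14) for p in [(112,35),(450,35),(443,523),(125,523)]];print("plate",np.mean(p,0),[np.linalg.norm(p[i]-p[i-1]) for i in range(4)])
```

```text
80 [448.7 408.1  80. ] 67.36665800655389 gauge x yaw 74.912755090006
86 [448.  407.3  86. ] 66.3006248425641 gauge x yaw 74.91275509000599
90 [447.5 406.8  90. ] 65.58993606657091 gauge x yaw 74.91275509000603
136 stem [448.5 408.1 136. ]
138 stem [448.3 407.8 138. ]
140 stem [448.  407.5 140. ]
housing [447.1 406.6 136. ] [np.float64(23.71183842957282), np.float64(23.14779661587441), np.float64(25.550285533210978), np.float64(22.162031642665568)] [np.float64(-108.03523247345645), np.float64(168.72604570369842), np.float64(70.07381817599551), np.float64(-15.705940089510715)]
plate [448.3 406.2  14. ] [np.float64(118.56842601860275), np.float64(79.05151527353584), np.float64(118.55777240205593), np.float64(80.10445169304535)]
```

```bash
python3 -m creep '[[[0,0,0],[0,0,-0.13],-1],[[0,0,0],[0,0,-0.13],-1],[[0,0,0],[0,0,-0.12],-1],[[0,0,0],[0,0,0],-1],[[0,0,0],[0,0,0],-1]]'
python3 - <<'E'
from h import *
go([448.0,407.5,109],down(np.radians(164.7)))
E
```

```text
t: 2.65
tcp_pos: [447.1, 411.1, 290.9]
eef_rot: [1.899, -2.503, -0.0]
ft_force: [0.3, -0.3, -0.8]
finger_gap: 85.3
finger_force: 0.0
turn [ 0.    -0.    -0.006] then shift [ 0.325 -0.178 18.19 ] | shift in present axes [ 0.322 -0.182 18.19 ]
```

```bash
python3 -m creep '[[[0.32,-0.18,3],[0,0,-0.006],-1],[[0,0,4],[0,0,0],-1],[[0,0,4],[0,0,0],-1],[[0,0,3],[0,0,0],-1],[[0,0,2.5],[0,0,0],-1],[[0,0,1.7],[0,0,0],-1],[[0,0,0],[0,0,0],-1],[[0,0,0],[0,0,0],-1]]'
python3 - <<'E'
from h import *
go([448.0,407.5,109],down(np.radians(164.7)))
E
```

```text
t: 3.45
tcp_pos: [448.1, 407.9, 109.4]
eef_rot: [-1.91, 2.494, 0.0]
ft_force: [-0.6, -0.2, 0.1]
finger_gap: 85.4
finger_force: 0.0
turn [-0.     0.     0.003] then shift [ 0.04  -0.001  0.039] | shift in present axes [ 0.04  -0.001  0.039]
```

```bash
python3 -m creep '[[[0,0,0],[0,0,0],1],[[0,0,0],[0,0,0],1],[[0,0,0],[0,0,0],1],[[0,0,0],[0,0,0],1],[[0,0,0],[0,0,0],1],[[0,0,0],[0,0,0],1],[[0,0,0],[0,0,0],1],[[0,0,0],[0,0,0],1]]' 40
```

```text
t: 4.25
tcp_pos: [448.0, 408.3, 110.0]
eef_rot: [-1.912, 2.491, 0.001]
ft_force: [-0.3, -0.0, 6.7]
finger_gap: 6.3
finger_force: 39.2
```

The gap is only 6 mm, so the housing is not between the pads. I'll look.

Run:
```python
from h import *
import pickle
W=robot.calibration("wrist");im=robot.capture("wrist")[:,:,::-1];cv2.imwrite("pics/w2.png",im)
t=robot.capture("top")[:,:,::-1];s=robot.capture("scene")[:,:,::-1];cv2.imwrite("pics/t2.png",t);cv2.imwrite("pics/s2.png",s)
a=cv2.resize(im[150:400,160:480],(400,312));b=cv2.resize(s[125:205,180:280],(400,320));c=cv2.resize(t[200:270,160:260],(400,280))
v=np.zeros((600,800,3),np.uint8);v[:312,:400]=a;v[:320,400:]=b;v[320:,:400]=c
print(robot.get_obs()["finger_gap"]);cv2.imwrite("pics/v2.png",v)
```

```text
6.761869035136814
```

View pics/v2.png

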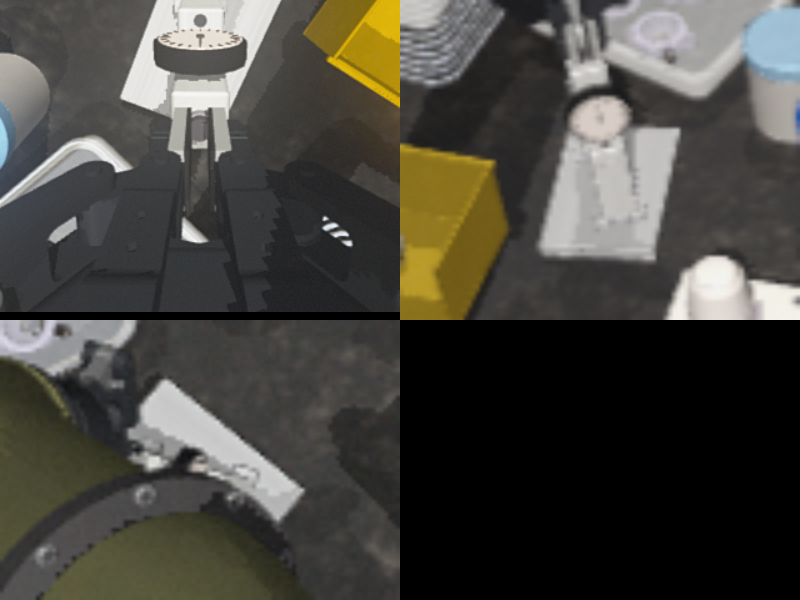

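Run:
```python
from h import *
np.set_printoptions(precision=1,suppress=True)
o=robot.get_obs();R=Ro.from_rotvec(o["eef_rot"]).as_matrix()
print(o["tcp_pos"],R,o["ft_force"],o["ft_torque"])
W=robot.calibration("wrist");S=robot.calibration("scene")
v=lambda p:((p[0]-160)*1.25,(p[1]-150)*1.25)
print("TCP in crop",v(proj(W,o["tcp_pos"])),"housing top",v(proj(W,[448,407.5,136])))
vs=lambda p:((p[0]-180)*4+400,(p[1]-125)*4)
print("scene: TCP",vs(proj(S,o["tcp_pos"])),"housing top",vs(proj(S,[448,407.5,136])),"dial c",vs(proj(S,[448-23*.264,407.5-23*.964,106])))
w=lambda x,y:(160+x/1.25,150+y/1.25);s=lambda x,y:(180+(x-400)/4,125+y/4)
print("dial top edge/axis: scene dial centre ->", tri([(W,w(200,40)),(S,s(599,117))]))
print("stem at z138",plane(W,w(200,130),138),"at150",plane(W,w(200,130),150))
print("screw z86",plane(W,w(200,20),86))
```

```text
[448.1 408.3 110. ] [[-0.3 -1.   0. ]
 [-1.   0.3  0. ]
 [-0.  -0.  -1. ]] [-1.7  0.1  5.8] [-0.1  0.3 -0. ]
TCP in crop (np.float64(200.23273176803613), np.float64(100.13644873943576)) housing top (np.float64(199.99031366629345), np.float64(122.90626503960726))
scene: TCP (np.float64(588.1889667560072), np.float64(83.64888919787825)) housing top (np.float64(582.960193566596), np.float64(56.01809872881677)) dial c (np.float64(596.4478389032688), np.float64(111.38012490253868))
dial top edge/axis: scene dial centre -> (array([441.2, 381.1, 104.5]), [np.float64(0.24444045612300608), np.float64(0.2444404561229458)])
stem at z138 [448.6 409.6 138. ] at150 [447.  403.7 150. ]
screw z86 [439.4 375.4  86. ]
```

Run:
```python
import cv2,numpy as np
im=cv2.imread("pics/w2.png")[150:330,240:400];s=cv2.imread("pics/s2.png")[120:180,200:250]
a=cv2.resize(im,(480,540),interpolation=2);b=cv2.resize(s,(320,384),interpolation=2);v=np.zeros((540,800,3),np.uint8);v[:,:480]=a;v[:384,480:]=b;cv2.imwrite("pics/v3.png",v)
```

```text
(no output)
```

View pics/v3.png

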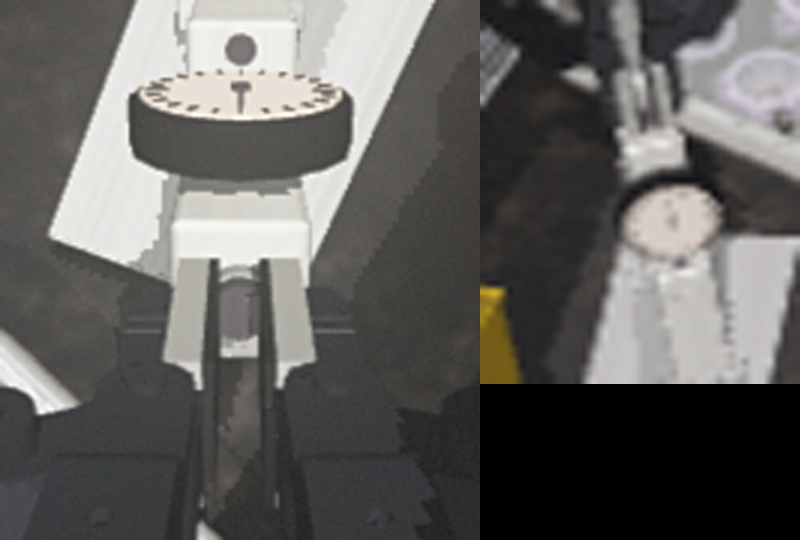

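The pads pinch the 6 mm stem over the housing top. I'll check where the tips really are in the tool frame.

Run:
```python
from h import *
np.set_printoptions(precision=1,suppress=True)
o=robot.get_obs();R=Ro.from_rotvec(o["eef_rot"]).as_matrix();W=robot.calibration("wrist")
for y in (-43,43):
  for x in(-11,0,11):
    print("open",y,x,[proj(W,o["tcp_pos"]+R@[x,y,z]) for z in(-13,-30,-45)])
for x in(-11,0,11): print("now y=4 x",x,[(proj(W,o["tcp_pos"]+R@[x,4,z])-[240,150])*3 for z in(0,-10,-20,-30)])
print("housing top corners v3",[(proj(W,np.array([448,407.5,136])+R@[a,b,0])-[240,150])*3 for a,b in((13,12),(13,-12),(-13,12),(-13,-12))])
im=cv2.imread("pics/w1.png")
for x in (205,215,225,235,245):print(x,im[235:330:6,x].mean(1).astype(int))
```

```text
open -43 -11 [array([243.6, 257.2]), array([235.6, 272.8]), array([227. , 289.6])]
open -43 0 [array([242.2, 239.1]), array([233.9, 253.1]), array([225. , 268.2])]
open -43 11 [array([240.8, 220.4]), array([232.2, 232.6]), array([222.8, 245.9])]
open 43 -11 [array([396.9, 257.2]), array([405. , 272.9]), array([413.7, 289.7])]
open 43 0 [array([398.3, 239.1]), array([406.7, 253.2]), array([415.8, 268.3])]
open 43 11 [array([399.7, 220.4]), array([408.5, 232.7]), array([418. , 245.9])]
now y=4 x -11 [array([260.5, 291.3]), array([261.6, 314.2]), array([263. , 339.8]), array([264.4, 368.5])]
now y=4 x 0 [array([260.8, 240.3]), array([262.1, 260.8]), array([263.4, 283.7]), array([265. , 309.4])]
now y=4 x 11 [array([261.2, 187.6]), array([262.5, 205.4]), array([263.9, 225.4]), array([265.5, 247.9])]
housing top corners v3 [array([312.4, 223.4]), array([167.7, 223.4]), array([309. , 363.3]), array([170.9, 363.3])]
205 [215 153  88 140 174 174  69  63  60  61  60  61  62  59  73  73]
215 [217 213 213 174  72  65  67  67  64  63  62  65  66  57 185 185]
225 [211 213 216  65  69  69  66  67  66  65  86 237 246 187 179 183]
235 [215 213 216 162  81  95  90 183 181 184 165 239 183 181 183 178]
245 [216 217 175  81  78  83  99  92 205 203 187 170 237 182 229 244]
```

```bash
python3 - <<'E'
from workcell import robot
print(robot.hold_point_z,[a for a in dir(robot) if not a.startswith('_')])
E
python3 -m creep '[[[0,0,0],[0,0,0],-1],[[0,0,0],[0,0,0],-1],[[0,0,0],[0,0,0],-1],[[0,0,0],[0,0,0],-1],[[0,0,0],[0,0,0],-1],[[0,0,0],[0,0,0],-1]]'
python3 - <<'E'
from h import *
im=robot.capture("wrist")[:,:,::-1];cv2.imwrite("pics/w4.png",im)
t=robot.capture("scene")[:,:,::-1]
v=np.vstack([cv2.resize(im[150:300,200:440],(480,300)),cv2.resize(t[120:180,200:280],(480,300)[:2])]);cv2.imwrite("pics/v4.png",v)
E
```

```text
18.700000000000003 ['Unreachable', 'calibration', 'capture', 'finish_job', 'get_obs', 'hold_point_z']
t: 5.0
tcp_pos: [448.0, 407.5, 108.8]
eef_rot: [1.912, -2.492, 0.0]
ft_force: [0.5, -0.3, 0.0]
finger_gap: 85.1
finger_force: 0.0
```

View pics/v4.png

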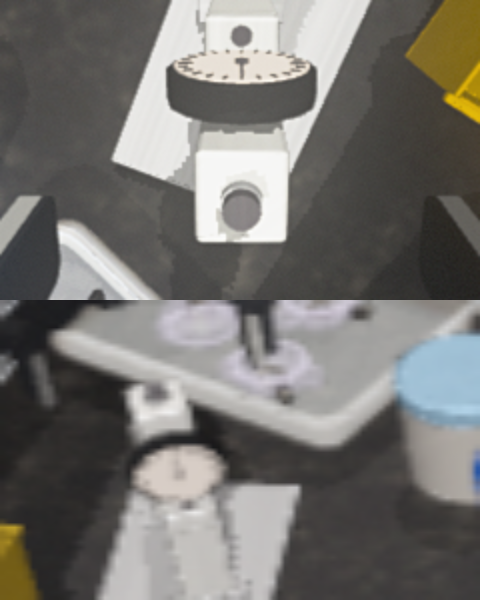

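Run:
```python
from h import *
np.set_printoptions(precision=1,suppress=True)
S=robot.calibration("scene");o=robot.get_obs();R=Ro.from_rotvec(o["eef_rot"]).as_matrix()
for y in(43,50,-43,-50):
    print(y,[(z,proj(S,o["tcp_pos"]+R@[0,y,z])) for z in(0,-13,-26,-40)])
print("housing top",proj(S,[448,407.5,136]))
W=robot.calibration("wrist");print("stem z138/housing from this view",plane(W,(200+242/2,150+210/2),138),[plane(W,(200+x/2,150+y/2),136) for x,y in((196,242),(287,242),(197,155),(288,155))])
```

```text
43 [(0, array([211.5, 149.9])), (-13, array([210.7, 146.4])), (-26, array([209.8, 142.9])), (-40, array([208.9, 139. ]))]
50 [(0, array([208.9, 150.5])), (-13, array([208.1, 147. ])), (-26, array([207.2, 143.5])), (-40, array([206.3, 139.6]))]
-43 [(0, array([242.8, 142.8])), (-13, array([242.2, 139.3])), (-26, array([241.6, 135.7])), (-40, array([240.9, 131.8]))]
-50 [(0, array([245.3, 142.2])), (-13, array([244.7, 138.7])), (-26, array([244.1, 135.2])), (-40, array([243.5, 131.3]))]
housing top [225.7 139. ]
stem z138/housing from this view [448.  409.1 138. ] [array([462.1, 415.8, 136. ]), array([439.4, 421.9, 136. ]), array([455.2, 392.7, 136. ]), array([433.4, 398.5, 136. ])]
```

The cameras agree that the real fingertips sit about 26 mm behind the reported TCP: the open tips project at z ≈ -40 rather than -13, and they closed onto the housing top at 136. The gauge hasn't been disturbed. I'll go down 26 mm and grip again.

```bash
python3 -m creep '[[[0,0,1.3],[0,0,0],-1],[[0,0,1.3],[0,0,0],-1],[[0,0,0],[0,0,0],1],[[0,0,0],[0,0,0],1],[[0,0,0],[0,0,0],1],[[0,0,0],[0,0,0],1],[[0,0,0],[0,0,0],1],[[0,0,0],[0,0,0],1],[[0,0,0],[0,0,0],1]]' 40
```

```text
t: 6.0
tcp_pos: [448.2, 408.0, 83.5]
eef_rot: [-1.912, 2.491, 0.0]
ft_force: [-0.1, -0.1, 3.2]
finger_gap: 23.6
finger_force: 40.5
```

```bash
python3 -m creep '[[[0,0,-0.5],[0,0,0],1],[[0,0,-1.5],[0,0,0],1],[[0,0,-3],[0,0,0],1],[[0,0,-4],[0,0,0],1],[[0,0,-4],[0,0,0],1],[[0,0,-3],[0,0,0.1],1],[[0,0,-2],[0,0,0.13],1],[[0,0,-1],[0,0,0.13],1],[[0,0,0],[0,0,0.1],1],[[0,0,0],[0,0,0.058],1],[[0,0,0],[0,0,0],1],[[0,0,0],[0,0,0],1]]'
python3 - <<'E'
from h import *
go([478,134,275],down(np.radians(135)))
E
```

```text
t: 7.2
tcp_pos: [447.8, 407.3, 272.6]
eef_rot: [1.213, -2.897, 0.001]
ft_force: [-0.2, 0.7, -3.6]
finger_gap: 23.4
finger_force: 39.9
turn [-0.    -0.001  0.008] then shift [ 17.186 -21.461  -0.243] | shift in present axes [ 17.353 -21.326  -0.22 ]
```

```bash
python3 -m creep '[[[2,-1,0],[0,0,0.008],1],[[3,-2,0],[0,0,0],1],[[3.5,-2.3,0],[0,0,0],1],[[3.5,-2.3,0],[0,0,0],1],[[3,-2,0],[0,0,0],1],[[2.2,-1,0],[0,0,0],1],[[0,-0.5,0],[0,0,0],1],[[0,0,0],[0,0,0],1],[[0,0,0],[0,0,0],1]]'
python3 - <<'E'
from h import *
np.set_printoptions(precision=1,suppress=True)
import pickle
W=robot.calibration("wrist");im=robot.capture("wrist")[:,:,::-1];cv2.imwrite("pics/w5.png",im);pickle.dump(W,open("w5.pkl","wb"))
go([476.7,132.1,275],down(np.radians(135)))
c0=proj(W,[476.7,132.1,116]);e=np.linalg.norm(proj(W,[496.7,132.1,116])-c0);print("pred",c0,"r",e)
g=cv2.cvtColor(im,cv2.COLOR_BGR2GRAY)
h=cv2.HoughCircles(cv2.medianBlur(g,3),cv2.HOUGH_GRADIENT,1,8,param1=60,param2=8,minRadius=int(e-3),maxRadius=int(e+3))
if h is not None:
    for x,y,r in h[0]:
        if abs(x-c0[0])<130 and abs(y-c0[1])<90: print(x,y,r,plane(W,(x,y),116))
x,y=c0.astype(int);cv2.imwrite("pics/w5c.png",cv2.resize(im[max(0,y-90):y+90,max(0,x-120):x+120],None,fx=3,fy=3,interpolation=2));print(max(0,x-120),max(0,y-90))
E
```

```text
t: 8.1
tcp_pos: [404.8, 208.5, 273.0]
eef_rot: [-1.201, 2.903, 0.001]
ft_force: [-0.1, 0.4, -3.9]
finger_gap: 23.4
finger_force: 39.9
turn [ 0.  0. -0.] then shift [  0.3 -10.5  -0.2] | shift in present axes [  0.3 -10.5  -0.2]
pred [222.1 171.8] r 17.31085529241413
222.5 177.5 17.2 [481.3 136.5 116. ]
157.5 176.5 18.3 [530.3  85.8 116. ]
294.5 176.5 19.4 [425.1 191.2 116. ]
228.5 160.5 19.4 [462.4 129.1 116. ]
327.5 248.5 19.4 [460.  277.6 116. ]
243.5 196.5 15.0 [481.4 166.8 116. ]
140.5 180.5 16.0 [547.   75.3 116. ]
308.5 251.5 19.4 [478.4 264.6 116. ]
131.5 185.5 19.4 [558.6  71.7 116. ]
281.5 174.5 19.4 [433.5 179.7 116. ]
303.5 244.5 15.8 [476.1 254.2 116. ]
165.5 172.5 15.0 [520.6  89.3 116. ]
292.5 185.5 19.4 [434.  196.6 116. ]
340.5 247.5 19.4 [448.4 287.4 116. ]
149.5 175.5 19.4 [535.5  79.  116. ]
182.5 196.5 17.2 [529.1 119.  116. ]
295.5 153.5 17.2 [406.3 174.7 116. ]
96.5 174.5 19.4 [575.3  37.6 116. ]
166.5 148.5 17.2 [499.   74.3 116. ]
280.5 143.5 17.2 [409.8 156.2 116. ]
145.5 239.5 19.4 [600.5 120.7 116. ]
232.5 171.5 17.2 [468.5 139.9 116. ]
346.5 187.5 14.5 [393.7 240.1 116. ]
159.5 205.5 19.4 [555.6 107.3 116. ]
323.5 186.5 19.4 [410.8 221.4 116. ]
304.5 197.5 16.1 [434.5 215.4 116. ]
138.5 234.5 19.4 [601.1 111.3 116. ]
205.5 240.5 19.4 [552.5 170.5 116. ]
311.5 181.5 16.0 [416.  208.2 116. ]
145.5 148.5 15.9 [514.7  58.6 116. ]
349.5 204.5 16.1 [404.9 256.7 116. ]
102 81
```

View pics/w5c.png

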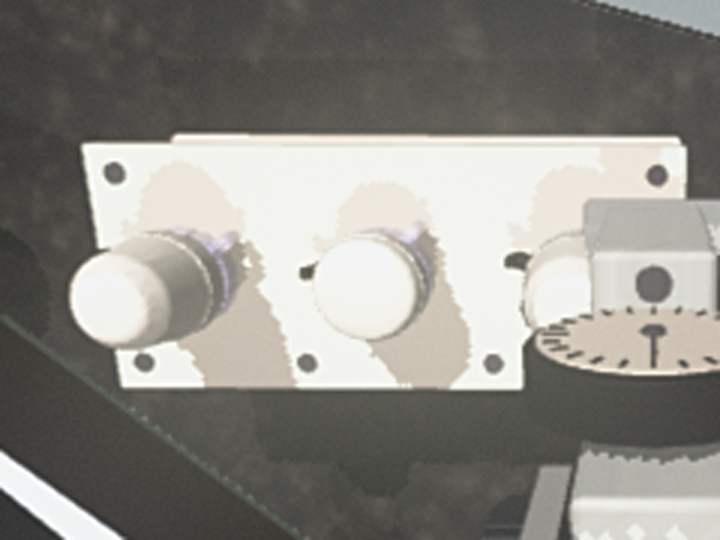

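The view shows the flat cap centred at crop (366,286) in the middle hole, its tap along the row, and deck corners at (83,143), (686,146) and (122,388).

Run:
```python
from h import *
import pickle
np.set_printoptions(precision=1,suppress=True)
W=pickle.load(open("w5.pkl","rb"));q=lambda x,y:(102+x/3-.33,81+y/3-.33)
print("cap",plane(W,q(366,286),116))
a,b,c=[plane(W,q(*p),75) for p in((83,143),(686,146),(122,388))]
d=b-a;print(a,b,c,np.linalg.norm(d),np.linalg.norm(c-a),"yaw",np.degrees(np.arctan2(d[1],d[0])),"centre",(b+c)/2)
s=[plane(W,q(*p),75) for p in((115,173),(657,175),(145,362),(307,362),(493,362))]
print(s);print("screw centre",(s[1]+s[2])/2, np.linalg.norm(s[0]-s[1]),np.linalg.norm(s[0]-s[2]))
T=robot.calibration("top")
o,d=ray(W,q(366,286));print("cap tri",tri([(W,q(366,286)),(T,(310.55,226.1))]))
# top-view screws: (652,52),(586,115),(511,187),(725,127) in crop1 (a was resized 799->800)
tq=lambda x,y:(255+(x-400)/3.33-.4,170+y/3.33-.4)
print("top screws",[plane(T,tq(*p),75) for p in((652,52),(586,115),(511,187),(725,127))])
```

```text
cap [479.1 136.3 116. ]
[528.8  18.5  75. ] [363.4 185.9  75. ] [601.   88.9  75. ] 235.37250132774102 100.84904805853697 yaw 134.66450727127358 centre [482.2 137.4  75. ]
[array([529.5,  34.1,  75. ]), array([379.3, 185.8,  75. ]), array([584.8,  88.9,  75. ]), array([537. , 136.8,  75. ]), array([482.1, 191.8,  75. ])]
screw centre [482.  137.4  75. ] 213.46390816675452 77.84371369511697
cap tri (array([477.5, 134.2, 117.6]), [np.float64(2.492332235530368), np.float64(2.4923322355302617)])
top screws [array([583. ,  86.3,  75. ]), array([534.7, 135.1,  75. ]), array([480.3, 189.8,  75. ]), array([526.8,  31.3,  75. ])]
```

```bash
python3 -m creep '[[[0.1,-1.5,0],[0,0,0],1],[[0,-2.5,0],[0,0,0],1],[[0,-3,0],[0,0,0],1],[[0,-2,0],[0,0,0],1],[[0,-1,0],[0,0,0],1],[[0,0,0],[0,0,0],1],[[0,0,0],[0,0,0],1]]'
python3 - <<'E'
from h import *
go([479.7,135.5,190],down(np.radians(134.8)))
E
```

```text
t: 8.85
tcp_pos: [473.7, 137.4, 272.8]
eef_rot: [1.201, -2.902, -0.002]
ft_force: [0.5, 0.5, -5.0]
finger_gap: 23.2
finger_force: 40.0
turn [ 0.001 -0.     0.003] then shift [-0.288 -0.555  8.276] | shift in present axes [-0.288 -0.566  8.275]
```

```bash
python3 -m creep '[[[-0.29,-0.56,1],[0,0,0],1],[[0,0,2.5],[0,0,0],1],[[0,0,2.5],[0,0,0],1],[[0,0,1.5],[0,0,0],1],[[0,0,0.7],[0,0,0],1],[[0,0,0],[0,0,0],1],[[0,0,0],[0,0,0],1]]'
python3 - <<'E'
from h import *
go([479.7,135.5,150],down(np.radians(134.8)))
E
```

```text
t: 9.55
tcp_pos: [480.8, 134.6, 191.5]
eef_rot: [-1.2, 2.903, 0.0]
ft_force: [-0.0, -0.1, -3.4]
finger_gap: 23.3
finger_force: 39.9
turn [-0.     0.001  0.002] then shift [0.011 0.145 4.151] | shift in present axes [0.014 0.146 4.151]
```

```bash
python3 -m creep '[[[0,0.1,0.5],[0,0,0],1],[[0,0,0.7],[0,0,0],1],[[0,0,0.8],[0,0,0],1],[[0,0,0.7],[0,0,0],1],[[0,0,0.7],[0,0,0],1],[[0,0,0.4],[0,0,0],1],[[0,0,0.3],[0,0,0],1],[[0,0,0],[0,0,0],1],[[0,0,0],[0,0,0],1]]'
```

```text
t: 10.45
tcp_pos: [479.8, 134.8, 150.1]
eef_rot: [-1.199, 2.904, 0.0]
ft_force: [0.7, -0.0, -1.8]
finger_gap: 22.9
finger_force: 40.2
```

```bash
python3 -m creep '[[[0,0,0.2],[0,0,0],1],[[0,0,0.1],[0,0,0],1],[[0,0,0],[0,0,0],1]]'; python3 -m creep '[[[0,0,0.1],[0,0,0],1],[[0,0,0.1],[0,0,0],1],[[0,0,0],[0,0,0],1]]'; python3 -m creep '[[[0,0,0.1],[0,0,0],1],[[0,0,0],[0,0,0],1],[[0,0,0],[0,0,0],1]]'
```

```text
t: 10.75
tcp_pos: [479.8, 134.8, 146.9]
eef_rot: [-1.199, 2.904, -0.0]
ft_force: [-1.0, -0.2, -2.4]
finger_gap: 23.5
finger_force: 40.3
t: 11.05
tcp_pos: [479.8, 134.7, 144.9]
eef_rot: [1.199, -2.904, -0.0]
ft_force: [0.7, 0.9, -2.3]
finger_gap: 23.0
finger_force: 40.3
t: 11.35
tcp_pos: [479.8, 134.8, 144.4]
eef_rot: [-1.199, 2.903, -0.0]
ft_force: [-0.9, -0.1, 4.3]
finger_gap: 23.8
finger_force: 41.1
```

```bash
python3 -m creep '[[[0,0,0],[0,0,0],0],[[0,0,0],[0,0,0],0],[[0,0,0],[0,0,0],0],[[0,0,0],[0,0,0],0],[[0,0,0],[0,0,0],0],[[0,0,0],[0,0,0],0],[[0,0,0],[0,0,0],0],[[0,0,0],[0,0,0],0],[[0,0,0],[0,0,0],0],[[0,0,0],[0,0,0],0],[[0,0,0],[0,0,0],0],[[0,0,0],[0,0,0],0]]'
python3 - <<'E'
from h import *
np.set_printoptions(precision=1,suppress=True)
o=robot.get_obs();print(o["finger_gap"],o["ft_force"])
W=robot.calibration("wrist");im=robot.capture("wrist")[:,:,::-1];cv2.imwrite("pics/w6.png",im)
S=robot.calibration("scene");s=robot.capture("scene")[:,:,::-1];cv2.imwrite("pics/s6.png",s)
# dial face (beige-ish bright disc) check vs prediction, axis (479.8,134.8), gauge -x = 225deg
gx=np.array([np.cos(np.radians(45)),np.sin(np.radians(45)),0])
c=np.array([479.8,134.8,75+92])-29*gx
p=proj(S,c);print("scene dial pred",p)
x,y=p.astype(int);b=s[y-18:y+18,x-18:x+18].astype(int)
m=((b.min(2)>150)&(b[:,:,2]-b[:,:,0]>12)).astype(np.uint8);n,l,st,ce=cv2.connectedComponentsWithStats(m);i=1+st[1:,4].argmax();print("dial seen",ce[i]+[x-18,y-18],st[i])
p=proj(W,c);print("wrist dial pred",p);x,y=p.astype(int);b=im[y-40:y+40,x-60:x+60].astype(int)
m=((b.min(2)>120)&(b[:,:,2]-b[:,:,0]>12)).astype(np.uint8);n,l,st,ce=cv2.connectedComponentsWithStats(m);i=1+st[1:,4].argmax();print("seen",ce[i]+[x-60,y-40],st[i])
E
```

```text
t: 12.55
tcp_pos: [479.8, 134.7, 144.0]
eef_rot: [-1.199, 2.904, -0.0]
ft_force: [0.0, -0.2, -0.1]
finger_gap: 42.5
finger_force: 0.0
42.539236545512765 [ 0.  -0.2 -0.1]
scene dial pred [285.5 199.8]
dial seen [287.  201.4] [ 11  14  20  19 166]
wrist dial pred [318.4 193.3]
seen [317.2 192.5] [  21   13   81   41 1412]
```

```bash
python3 -m creep '[[[0,0,0],[0,0,0],1],[[0,0,0],[0,0,0],1],[[0,0,0],[0,0,0],1],[[0,0,0],[0,0,0],1],[[0,0,0],[0,0,0],1],[[0,0,0],[0,0,0],1]]' 40
python3 -m creep '[[[0,0,-0.5],[0,0,0],1],[[0,0,-1],[0,0,0],1],[[0,0,-1],[0,0,0],1],[[0,0,-2],[0,0,0],1],[[0,0,-2.5],[0,0,0],1],[[0,0,-3],[0,0,0],1],[[0,0,-2],[0,0,0],1],[[0,0,-0.5],[0,0,0],1],[[0,0,0],[0,0,0],1]]'
python3 - <<'E'
from h import *
go([447.5,405.5,269],down(np.radians(143)))
E
```

```text
t: 13.25
tcp_pos: [479.8, 134.8, 144.1]
eef_rot: [-1.199, 2.904, 0.0]
ft_force: [-0.9, 0.6, 2.8]
finger_gap: 23.2
finger_force: 39.9
t: 14.15
tcp_pos: [479.8, 134.7, 269.5]
eef_rot: [-1.198, 2.903, -0.001]
ft_force: [-0.2, 0.9, -4.6]
finger_gap: 23.3
finger_force: 39.8
turn [-0.001  0.001 -0.142] then shift [-19.687  18.879   0.047] | shift in present axes [-16.816  21.476   0.044]
```

```bash
python3 -m creep '[[[-0.84,1.07,0],[0,0,0],1],[[-1.85,2.36,0],[0,0,0],1],[[-2.86,3.65,0],[0,0,0],1],[[-2.86,3.65,0],[0,0,0],1],[[-2.86,3.65,0],[0,0,0],1],[[-2.86,3.65,0],[0,0,0],1],[[-1.85,2.36,0],[0,0,0],1],[[-0.84,1.07,0],[0,0,0],1],[[0,0,0],[0,0,-0.07],1],[[0,0,0],[0,0,-0.07],1],[[0,0,0],[0,0,0],1],[[0,0,0],[0,0,0],1]]'
python3 - <<'E'
from h import *
go([447.5,405.5,85],down(np.radians(143)))
E
```

```text
t: 15.35
tcp_pos: [447.4, 405.0, 268.1]
eef_rot: [1.395, -2.813, 0.001]
ft_force: [0.7, 0.6, -3.5]
finger_gap: 23.3
finger_force: 40.0
turn [ 0.    -0.002 -0.004] then shift [-0.049  0.022 18.312] | shift in present axes [-8.0000e-02  1.7000e-02  1.8312e+01]
```

```bash
python3 -m creep '[[[0,0,1],[0,0,0],1],[[0,0,2.5],[0,0,0],1],[[0,0,4],[0,0,0],1],[[0,0,4],[0,0,0],1],[[0,0,3],[0,0,0],1],[[0,0,2],[0,0,0],1],[[0,0,1],[0,0,0],1],[[0,0,0.5],[0,0,0],1],[[0,0,0.2],[0,0,0],1],[[0,0,0.05],[0,0,0],1],[[0,0,0],[0,0,0],1]]'
python3 -m creep '[[[0,0,0.1],[0,0,0],1],[[0,0,0],[0,0,0],1]]'
```

```text
t: 16.45
tcp_pos: [448.0, 405.9, 87.4]
eef_rot: [-1.398, 2.812, 0.001]
ft_force: [0.3, 0.2, -3.7]
finger_gap: 23.0
finger_force: 39.9
t: 16.65
tcp_pos: [447.7, 405.6, 85.9]
eef_rot: [-1.399, 2.812, 0.0]
ft_force: [-0.2, 0.3, -3.2]
finger_gap: 23.6
finger_force: 39.9
```

```bash
python3 -m creep '[[[0,0,0.1],[0,0,0],1],[[0,0,0.1],[0,0,0],1],[[0,0,0],[0,0,0],1]]'; python3 -m creep '[[[0,0,0.05],[0,0,0],1],[[0,0,0],[0,0,0],1]]'
```

```text
t: 16.95
tcp_pos: [447.5, 405.4, 83.3]
eef_rot: [1.399, -2.813, 0.0]
ft_force: [-0.3, 0.2, -3.1]
finger_gap: 23.2
finger_force: 39.9
t: 17.15
tcp_pos: [447.6, 405.5, 83.2]
eef_rot: [-1.399, 2.813, -0.0]
ft_force: [-0.7, -1.0, -1.2]
finger_gap: 23.4
finger_force: 40.3
```

```bash
python3 -m creep '[[[0,0,0.04],[0,0,0],1],[[0,0,0],[0,0,0],1],[[0,0,0],[0,0,0],-1],[[0,0,0],[0,0,0],-1],[[0,0,0],[0,0,0],-1],[[0,0,0],[0,0,0],-1],[[0,0,0],[0,0,0],-1],[[0,0,0],[0,0,0],-1],[[0,0,-2],[0,0,0],-1],[[0,0,-4],[0,0,0],-1],[[0,0,-4],[0,0,0],-1],[[0,0,-4],[0,0,0],-1]]'
python3 -m creep '[[[0,0,-3],[0,0,0],-1],[[0,0,-2],[0,0,0],-1],[[0,0,0],[0,0,0],-1],[[0,0,0],[0,0,0],-1]]'
python3 - <<'E'
from h import *
np.set_printoptions(precision=1,suppress=True)
W=robot.calibration("wrist");im=robot.capture("wrist")[:,:,::-1];cv2.imwrite("pics/w7.png",im)
# dark discs: stem at z~138 ; dial rim; compare with predictions for upright gauge at (447.6,405.5), x yaw 53
gx=np.array([np.cos(np.radians(53)),np.sin(np.radians(53)),0]);c=np.array([447.6,405.5,0])
g=im.max(2)
for n,P in(("stem",c+[0,0,138]),("screw-",c-33*gx+[0,0,86]),("screw+",c+33*gx+[0,0,86])):
    p=proj(W,P);x,y=p.astype(int);b=g[y-8:y+9,x-8:x+9];m=(b<150).astype(np.uint8);k,l,st,ce=cv2.connectedComponentsWithStats(m)
    print(n,p,[(ce[i]+[x-8,y-8],st[i,4]) for i in range(1,k) if 4<st[i,4]<120])
print(robot.get_obs()["tcp_pos"])
E
```

```text
t: 18.35
tcp_pos: [447.3, 405.3, 224.0]
eef_rot: [1.399, -2.812, -0.0]
ft_force: [1.0, 0.6, -0.5]
finger_gap: 85.7
finger_force: 0.0
t: 18.75
tcp_pos: [447.5, 405.4, 272.4]
eef_rot: [-1.399, 2.813, -0.0]
ft_force: [0.8, -0.0, -0.3]
finger_gap: 84.9
finger_force: 0.0
stem [319.3 179.4] [(array([319.5, 179.8]), np.int32(64))]
screw- [319.3 141.2] [(array([319.5, 141. ]), np.int32(20))]
screw+ [319.4 196.4] [(array([319.4, 196.4]), np.int32(27)), (array([319. , 202.5]), np.int32(68))]
[447.3 405.1 271.6]
```

The gauge stands upright on its plate: stem and screws are within 0.5 px of prediction. Next I'll measure the lens with the empty hand on the way.

Run:
```python
from h import *
print(np.round(robot.get_obs()["joint_pos"],2))
for y in(45,225):go([540,-70,300],down(np.radians(y)))
```

```text
[-0.47  0.46 -0.5   1.44  0.22  1.3   1.51]
turn [-1.000e-03 -1.000e-03  1.709e+00] then shift [-40.146 -27.036  -2.837] | shift in present axes [ 32.299 -36.051  -2.792]
turn [ 1.000e-03 -1.000e-03 -1.433e+00] then shift [40.146 27.036 -2.837] | shift in present axes [ 32.299 -36.051  -2.792]
```

```bash
python3 - <<'E'
from h import *
go([590,-100,300])
E
python3 -m creep '[[[0,0,-1],[0,0,0.142],-1],[[0,0,-1],[0,0,0.142],-1],[[0,0,0],[0,0,0.142],-1],[[0,0,0],[0,0,0.142],-1],[[0,0,0],[0,0,0.142],-1],[[0,0,0],[0,0,0.142],-1],[[0,0,0],[0,0,0.142],-1],[[0,0,0],[0,0,0.142],-1],[[0,0,0],[0,0,0.142],-1],[[0,0,0],[0,0,0.142],-1],[[0,0,0],[0,0,0.142],-1],[[0,0,0],[0,0,0.142],-1]]'
python3 - <<'E'
from h import *
go([590,-100,300],down(np.radians(45)))
E
```

```text
turn [0. 0. 0.] then shift [ 31.675 -41.849  -2.793] | shift in present axes [ 31.675 -41.849  -2.793]
t: 20.0
tcp_pos: [447.2, 405.0, 290.8]
eef_rot: [-1.204, -2.901, 0.004]
ft_force: [-0.1, 1.5, -0.4]
finger_gap: 85.7
finger_force: 0.0
turn [-0.003  0.    -0.001] then shift [-45.807 -25.607  -0.919] | shift in present axes [-45.841 -25.549  -0.837]
```

```bash
python3 -m creep '[[[-2.5,-1.4,0],[0,0,0],-1],[[-4.1,-2.3,0],[0,0,0],-1],[[-4.1,-2.3,0],[0,0,0],-1],[[-4.1,-2.3,0],[0,0,0],-1],[[-4.1,-2.3,-0.4],[0,0,0],-1],[[-4.1,-2.3,-0.4],[0,0,0],-1],[[-4.1,-2.3,0],[0,0,0],-1],[[-4.1,-2.3,0],[0,0,0],-1],[[-4.1,-2.3,0],[0,0,0],-1],[[-4.1,-2.3,0],[0,0,0],-1],[[-4.1,-2.3,0],[0,0,0],-1],[[-2.3,-1.1,0],[0,0,0],-1]]'
python3 -m creep '[[[0,0,0],[0,0,0],-1],[[0,0,0],[0,0,0],-1]]'
python3 - <<'E'
from h import *
import pickle
np.set_printoptions(precision=2,suppress=True)
W=robot.calibration("wrist");im=robot.capture("wrist")[:,:,::-1];cv2.imwrite("pics/w8.png",im);pickle.dump(W,open("w8.pkl","wb"))
p=proj(W,[600.3,-108.5,132.1]);print("pred",p,"tool",robot.get_obs()["tcp_pos"])
e=np.linalg.norm(proj(W,[630.3,-108.5,132])-p);x,y=p.astype(int);k=int(e*1.6);x0,y0=max(0,x-k),max(0,y-k);b=im[y0:y+k,x0:x+k]
for thr in(170,190,210):
    m=(b.min(2)>thr).astype(np.uint8);n,l,st,ce=cv2.connectedComponentsWithStats(m);i=1+st[1:,4].argmax();mm=(l==i).astype(np.uint8)
    cs,hi=cv2.findContours(mm,cv2.RETR_CCOMP,1);o=max(cs,key=cv2.contourArea);print(thr,"R",e,"outer",cv2.fitEllipse(cv2.convexHull(o)+[x0,y0]))
    for c,h in zip(cs,hi[0]):
        if h[3]>=0 and len(c)>10:print("  hole",cv2.fitEllipse(c+[x0,y0]))
# base plate: grey-purplish; bolt heads bright discs; print for the 4 predicted corners
E
```

```text
t: 21.2
tcp_pos: [592.8, -103.3, 298.8]
eef_rot: [-1.202, -2.9, 0.005]
ft_force: [-0.6, -0.5, -0.4]
finger_gap: 85.7
finger_force: 0.0
t: 21.4
tcp_pos: [592.9, -98.1, 298.9]
eef_rot: [-1.196, -2.902, 0.001]
ft_force: [-0.3, 1.0, -0.1]
finger_gap: 85.6
finger_force: 0.0
pred [315.87 186.06] tool [592.96 -96.88 299.35]
170 R 25.765501921469323 outer ((319.24859619140625, 186.09445190429688), (52.204734802246094, 55.61789321899414), 70.60111999511719)
  hole ((318.97515869140625, 185.342529296875), (27.669179916381836, 27.891298294067383), 147.6441192626953)
190 R 25.765501921469323 outer ((318.59014892578125, 186.10475158691406), (51.74867248535156, 53.61920166015625), 43.89097213745117)
  hole ((319.0158386230469, 185.34385681152344), (27.952993392944336, 28.092525482177734), 31.203126907348633)
210 R 25.765501921469323 outer ((318.57916259765625, 186.19232177734375), (51.43172073364258, 53.638484954833984), 40.31595230102539)
  hole ((319.0384826660156, 185.45872497558594), (28.306148529052734, 28.510475158691406), 179.62265014648438)
```

Run:
```python
from h import *
import pickle
np.set_printoptions(precision=2,suppress=True)
S=robot.calibration("scene");T=robot.calibration("top");W=pickle.load(open("w8.pkl","rb"))
tt=lambda x,y:(380+x/6-.4,145+y/6-.4);ss=lambda x,y:(360+(x-360)/4.5-.4,220+y/4.5-.4)
w8=cv2.imread("pics/w8.png");g=w8.astype(int)
lt=tt(195,179);ls=ss(502,117)
L,r=tri([(T,lt),(S,ls),(W,(319.0,185.4))]);print("lens3",L,r)
print("lens TW",tri([(T,lt),(W,(319.0,185.4))]),"SW",tri([(S,ls),(W,(319.0,185.4))]))
# bolts: A back-left in top .. order matching: top (134,78)&(285,162)&(194,325)&(42,240)
B=[]
for a in ((134,78),(285,162),(194,325),(42,240)):
    P=plane(T,tt(*a),8);B.append(P);ps=proj(S,P);pw=proj(W,P)
    x,y=pw.astype(int);b=g[y-9:y+10,x-9:x+10].min(2);m=(b>np.median(b)+35).astype(np.uint8);k,l,st,ce=cv2.connectedComponentsWithStats(m)
    print(P,"scene pred crop",((ps[0]-360)*4.5+360,(ps[1]-220)*4.5),"wrist",pw,[(ce[i]+[x-9,y-9],st[i,4]) for i in range(1,k) if st[i,4]>5])
B=np.array(B);print("centre",B.mean(0),np.linalg.norm(B-np.roll(B,1,0),axis=1),"dirs",[np.degrees(np.arctan2(*(B[i]-B[i-1])[1::-1])) for i in range(4)])
```

```text
lens3 [ 601.54 -106.5   131.37] [np.float64(1.2722391575193623), np.float64(0.0615730786859308), np.float64(1.2396071503308759)]
lens TW (array([ 604.79, -109.65,  114.27]), [np.float64(1.2097922736432614), np.float64(1.2097922736434161)]) SW (array([ 602.53, -105.79,  129.85]), [np.float64(0.12369169136108939), np.float64(0.12369169136110164)])
[ 672.38 -105.07    8.  ] scene pred crop (np.float64(576.3807859245607), np.float64(183.40723951389143)) wrist [350.9  197.14] [(array([343.95, 191.67]), np.int32(57)), (array([352.91, 197.09]), np.int32(22))]
[ 634.61 -171.32    8.  ] scene pred crop (np.float64(601.1367235095802), np.float64(303.42669993509355)) wrist [303.98 209.24] [(array([305.56, 204.59]), np.int32(150))]
[ 560.95 -129.58    8.  ] scene pred crop (np.float64(443.22943514478914), np.float64(313.4173404453469)) wrist [288.42 157.75] [(array([296.33, 152.67]), np.int32(6)), (array([290.33, 157.5 ]), np.int32(30))]
[598.33 -63.26   8.  ] scene pred crop (np.float64(423.6678749060228), np.float64(192.91182177795864)) wrist [337.34 144.21] [(array([339.77, 144.23]), np.int32(26))]
centre [ 616.57 -117.31    8.  ] [85.04 76.26 84.67 76.13] dirs [np.float64(-29.452071749289985), np.float64(-119.68641312275483), np.float64(150.4628932968594), np.float64(60.59162789160365)]
```

Run:
```python
from h import *
import pickle
np.set_printoptions(precision=2,suppress=True)
S=robot.calibration("scene");T=robot.calibration("top");W=pickle.load(open("w8.pkl","rb"))
u=np.array([np.cos(np.radians(150.5)),np.sin(np.radians(150.5))]);n=np.array([-u[1],u[0]])
for nm,C,pl,pb in(("top",T,(412.1,174.43),[(380+a/6-.4,145+b/6-.4) for a,b in((134,78),(285,162),(194,325),(42,240))]),
  ("wrist",W,(319.0,185.4),[(352.9,197.1),(290.3,157.5)]),
  ("scene",S,(391.16,245.6),[(360+(a-360)/4.5-.4,220+b/4.5-.4) for a,b in((427,188),(580,178),(602,298),(443,307))])):
  for zb in(6,10):
    for t in (.25,.3,.35,.4):
      L=plane(C,pl,75+60*np.cos(t));c=np.mean([plane(C,p,zb) for p in pb],0);d=(L-c)[:2]
      if t==.3 or t==.35:print(nm,zb,t,"L",L,"c",c,"along",d@u,"across",d@n,"expect",60*np.sin(t))
b=[plane(W,p,8) for p in((352.9,197.1),(290.3,157.5),(339.77,144.23))]
print("wrist yaw",np.degrees(np.arctan2(*(b[1]-b[2])[1::-1])),np.degrees(np.arctan2(*(b[0]-b[2])[1::-1])))
```

```text
top 6 0.3 L [ 600.46 -107.23  132.32] c [ 616.97 -117.67    6.  ] along 19.50873284351932 across -0.957799535465338 expect 17.731212399680373
top 6 0.35 L [ 600.66 -107.41  131.36] c [ 616.97 -117.67    6.  ] along 19.242410235664273 across -0.8951579087254019 expect 20.57386844732708
top 10 0.3 L [ 600.46 -107.23  132.32] c [ 616.17 -116.94   10.  ] along 18.45265511684453 across -0.7224490596989068 expect 17.731212399680373
top 10 0.35 L [ 600.66 -107.41  131.36] c [ 616.17 -116.94   10.  ] along 18.186332508989484 across -0.6598074329589707 expect 20.57386844732708
wrist 6 0.3 L [ 602.21 -105.42  132.32] c [ 618.93 -115.35    6.  ] along 19.44421072306524 across -0.4080419769681539 expect 17.731212399680373
wrist 6 0.35 L [ 602.38 -105.59  131.36] c [ 618.93 -115.35    6.  ] along 19.216790690254797 across -0.3445808125117591 expect 20.57386844732708
wrist 10 0.3 L [ 602.21 -105.42  132.32] c [ 618.28 -114.76   10.  ] along 18.585883527630294 across -0.21200885284210985 expect 17.731212399680373
wrist 10 0.35 L [ 602.38 -105.59  131.36] c [ 618.28 -114.76   10.  ] along 18.358463494819848 across -0.1485476883857142 expect 20.57386844732708
scene 6 0.3 L [ 601.13 -106.97  132.32] c [ 620.49 -112.84    6.  ] along 19.739862050230663 across 4.425868401292612 expect 17.731212399680373
scene 6 0.35 L [ 601.63 -106.5   131.36] c [ 620.49 -112.84    6.  ] along 19.537798267178765 across 3.7685411170075422 expect 20.57386844732708
scene 10 0.3 L [ 601.13 -106.97  132.32] c [ 618.57 -114.56   10.  ] along 18.921590384624025 across 1.985271930871092 expect 17.731212399680373
scene 10 0.35 L [ 601.63 -106.5   131.36] c [ 618.57 -114.56   10.  ] along 18.719526601572124 across 1.3279446465860225 expect 20.57386844732708
wrist yaw -119.85263446282053 -29.74978971787301
```

Run:
```python
from h import *
go([479.4,136.4,200],down(np.radians(44.8)))
```

```text
turn [-0.001 -0.002  0.009] then shift [24.555  8.38   9.935] | shift in present axes [24.457  8.604  9.986]
```

```bash
python3 -m creep '[[[1.5,0.5,0.5],[0,0,0.009],-1],[[3.5,1.2,1.5],[0,0,0],-1],[[4,1.4,2],[0,0,0],-1],[[4,1.4,2],[0,0,0],-1],[[4,1.4,2],[0,0,0],-1],[[3.5,1.2,1],[0,0,0],-1],[[2.5,0.9,0.6],[0,0,0],-1],[[1.5,0.5,0.4],[0,0,0],-1],[[0,0,0],[0,0,0],-1],[[0,0,0],[0,0,0],-1]]'
python3 - <<'E'
from h import *
import pickle
np.set_printoptions(precision=2,suppress=True)
W=robot.calibration("wrist");im=robot.capture("wrist")[:,:,::-1];cv2.imwrite("pics/w9.png",im);pickle.dump(W,open("w9.pkl","wb"))
go([479.4,136.4,70],down(np.radians(44.8)))
p=proj(W,[479.4,136.4,116]);e=np.linalg.norm(proj(W,[499.4,136.4,116])-p);print(p,e)
x,y=p.astype(int);k=int(e*1.5);b=im[y-k:y+k,x-k:x+k]
h=cv2.HoughCircles(cv2.medianBlur(b[:,:,1],3),cv2.HOUGH_GRADIENT,1,5,param1=40,param2=10,minRadius=int(e-3),maxRadius=int(e+3))
print([(c,plane(W,c[:2]+[x-k,y-k],116)) for c in h[0][:6]] if h is not None else None)
E
```

```text
t: 22.45
tcp_pos: [480.8, 136.4, 200.7]
eef_rot: [1.205, 2.901, -0.0]
ft_force: [0.2, -0.0, -0.5]
finger_gap: 85.7
finger_force: 0.0
turn [ 0.  0. -0.] then shift [ 0.19 -0.07 13.08] | shift in present axes [ 0.2  -0.07 13.08]
[316.02 193.58] 22.56190611333912
[(array([35.5, 33.5, 19.9], dtype=float32), array([480.86, 137.95, 116.  ])), (array([31.5, 30.5, 24.4], dtype=float32), array([476.55, 137.43, 116.  ]))]
```

```bash
python3 -m creep '[[[0.2,-0.04,2],[0,0,0],-1],[[0,0,3],[0,0,0],-1],[[0,0,3],[0,0,0],-1],[[0,0,2.2],[0,0,0],-1],[[0,0,1.5],[0,0,0],-1],[[0,0,1],[0,0,0],-1],[[0,0,0.4],[0,0,0],-1],[[0,0,0],[0,0,0],-1],[[0,0,0],[0,0,0],-1]]'
python3 -m creep '[[[0,0,0],[0,0,0],1],[[0,0,0],[0,0,0],1],[[0,0,0],[0,0,0],1],[[0,0,0],[0,0,0],1],[[0,0,0],[0,0,0],1],[[0,0,0],[0,0,0],1],[[0,0,0],[0,0,0],1]]' 40
```

```text
t: 23.4
tcp_pos: [480.1, 136.8, 70.3]
eef_rot: [1.209, 2.899, 0.001]
ft_force: [1.5, -0.4, 0.6]
finger_gap: 85.1
finger_force: 0.0
t: 24.1
tcp_pos: [479.7, 137.0, 70.2]
eef_rot: [1.208, 2.899, 0.001]
ft_force: [-0.5, -0.2, 4.8]
finger_gap: 39.1
finger_force: 39.7
```

```bash
python3 -m creep '[[[0,0,-0.5],[0,0,0],1],[[0,0,-1],[0,0,0],1],[[0,0,-1.5],[0,0,0],1],[[0,0,-2],[0,0,0],1],[[0,0,-2],[0,0,0],1],[[0,0,-2],[0,0,0],1],[[0,0,-2.5],[0,0,0],1],[[0,0,-3],[0,0,0],1],[[0,0,-2],[0,0,0],1],[[0,0,-1],[0,0,0],1],[[0,0,0],[0,0,0],1],[[0,0,0],[0,0,0],1]]'
cat > tgt.py <<'E'
from h import *
t=.319;be=np.radians(150.4);L=np.array([602.3,-105.5,132.0])
a=np.array([np.sin(t)*np.cos(be),np.sin(t)*np.sin(be),np.cos(t)])
TIP=np.array([0,0,58.2]) # tip in tool
def target(R0):
    z=R0[:,2];v=np.cross(z,-a);s=np.linalg.norm(v);R=Ro.from_rotvec(v/s*np.arctan2(s,-a@z)).as_matrix()@R0 if s>1e-6 else R0
    return L+50*a-R@TIP,R
E
python3 - <<'E'
from tgt import *
np.set_printoptions(precision=2,suppress=True)
R0=Ro.from_rotvec(robot.get_obs()["eef_rot"]).as_matrix()
P,R=target(R0);print("TCP target",P,"tip",L+50*a);go(P,R)
S=robot.calibration("scene");W=robot.calibration("wrist")
s=robot.capture("scene")[:,:,::-1];cv2.imwrite("pics/s10.png",s);cv2.imwrite("pics/w10.png",robot.capture("wrist")[:,:,::-1])
o=robot.get_obs();tip=o["tcp_pos"]+R0@TIP;print("tip pred",tip,proj(S,tip),proj(S,tip+[0,0,62]))
E
```

```text
t: 25.3
tcp_pos: [479.0, 136.8, 243.9]
eef_rot: [-1.208, -2.899, 0.001]
ft_force: [-0.0, 0.3, -0.5]
finger_gap: 38.7
finger_force: 40.2
TCP target [572.8  -88.74 234.74] tip [588.67 -97.75 179.48]
turn [-0.09 -0.31 -0.  ] then shift [-21.4   -9.56   6.92] | shift in present axes [-22.62  -9.21   0.92]
tip pred [478.74 136.67 185.2 ] [287.26 185.16] [285.77 166.75]
```

```bash
python3 -m creep '[[[0,0,0],[-0.03,-0.1,0],1],[[0,0,0],[-0.03,-0.1,0],1],[[0,0,0],[-0.03,-0.11,0],1],[[-2,-0.9,0.4],[0,0,0],1],[[-3,-1.35,0.6],[0,0,0],1],[[-3.6,-1.6,0.8],[0,0,0],1],[[-3.6,-1.6,0.8],[0,0,0],1],[[-3.6,-1.6,0.8],[0,0,0],1],[[-3,-1.3,0.8],[0,0,0],1],[[-1.8,-0.8,0.5],[0,0,0],1],[[-0.8,-0.4,0.2],[0,0,0],1],[[0,0,0],[0,0,0],1]]'
python3 -m creep '[[[0,0,0],[0,0,0],1],[[0,0,0],[0,0,0],1]]'
python3 - <<'E'
from tgt import *
np.set_printoptions(precision=3,suppress=True)
R0=Ro.from_rotvec(robot.get_obs()["eef_rot"]).as_matrix()
P,R=target(R0);go(P,R)
o=robot.get_obs();print("tip now",o["tcp_pos"]+R0@TIP,"a",a)
for n in("scene","top","wrist"):cv2.imwrite(f"pics/{n}11.png",robot.capture(n)[:,:,::-1])
S=robot.calibration("scene");T=robot.calibration("top")
tip=o["tcp_pos"]+R0@TIP
for C,n in((S,"scene"),(T,"top")):
    print(n,"tip",proj(C,tip),"tube mid",proj(C,tip-R0[:,2]*31),"tube top",proj(C,tip-R0[:,2]*62))
E
```

```text
t: 26.6
tcp_pos: [567.3, -86.4, 253.9]
eef_rot: [1.088, 2.604, -0.053]
ft_force: [0.0, -0.5, 0.9]
finger_gap: 38.2
finger_force: 40.3
t: 26.8
tcp_pos: [567.5, -83.7, 254.6]
eef_rot: [1.083, 2.605, -0.051]
ft_force: [-0.1, -0.5, -0.7]
finger_gap: 38.4
finger_force: 40.3
turn [0.004 0.002 0.   ] then shift [-0.1   -0.16   2.108] | shift in present axes [-0.096 -0.169  2.108]
tip now [583.627 -92.558 199.385] a [-0.273  0.155  0.95 ]
scene tip [383.785 226.82 ] tube mid [380.448 218.715] tube top [376.964 210.253]
top tip [411.364 175.652] tube mid [411.813 176.809] tube top [412.292 178.045]
```

Run:
```python
from tgt import *
np.set_printoptions(precision=2,suppress=True)
S=robot.calibration("scene");print("lens by model in scene",proj(S,L),"seen (391.2,245.6)")
a0=cv2.imread("pics/scene0.png").astype(int);b=cv2.imread("pics/scene11.png").astype(int)
d=abs(b-a0).max(2)
for y in range(204,236):
    xs=np.arange(364,402);r=d[y,364:402];m=r>25
    print(y,"".join("#" if v else "." for v in m),b[y,372:392].mean(1).astype(int))
```

```text
lens by model in scene [391.15 245.  ] seen (391.2,245.6)
204 ........###############...#........... [106 150 149 156 209 243 242 236 227 223 216 197 181 162 109  61  62  80
  86  60]
205 ........##############...##........... [ 91 143 154 152 198 240 234 227 224 216 194 195 175 145  80  72  70  97
 100  60]
206 ........##############...##........... [ 71 128 154 144 160 210 228 228 212 183 182 196 169 114  78  77  78  85
  89  60]
207 .........#############....#........... [ 47 106 156 152 156 194 220 223 210 204 199 187 150  98  76  78  75  73
  86  59]
208 .........#############................ [ 45  77 130 155 141 162 211 212 208 204 191 160 134 112  63  60  54  59
  73  61]
209 ..........############................ [ 45  49 107 156 151 143 176 206 202 191 158 133 122 119  60  60  60  61
  61  59]
210 ..........###########................. [ 47  46  75 130 155 160 187 201 196 172 143 135 120  73  61  60  60  58
  59  60]
211 ..........##########.................. [ 45  46  71 124 155 164 185 183 182 167 147 126  74  60  59  60  59  59
  59  59]
212 ...........########...........
[... 2205 characters left out ...]
 64 66]
230 ...................................... [ 63  76  57  45  48  56  59  58  60  82 100  45  52  64  66  67  62  60
  61  62]
231 ...................................... [47 63 80 69 48 55 58 60 58 54 60 46 46 49 53 64 63 61 60 61]
232 ...................................... [ 45  48  60  65  62  57  82 100  45  45  45  45  43  44  49  64  61  62
  66  63]
233 ...................................... [47 46 49 53 65 76 54 59 42 41 42 41 41 40 41 51 61 62 64 63]
234 ...................................... [46 45 47 50 54 55 45 41 42 40 40 40 37 39 39 47 61 62 62 61]
235 ...................................... [ 45  42  42  45  47  47  45  41  42  42  42  39  40  42  42  48  91 138
 165 189]
```

The scene-image tube axis is parallel to the prediction. It is offset by +1.15 px, about 2.4 mm, because the port sits off-centre along tool x. I'll correct the tip model and finish the approach.

```bash
sed -i 's/TIP=np.array(\[0,0/TIP=np.array([-2.4,0/' tgt.py
python3 - <<'E'
from tgt import *
np.set_printoptions(precision=3,suppress=True)
P,R=target(Ro.from_rotvec(robot.get_obs()["eef_rot"]).as_matrix());go(P,R)
E
```

```text
turn [ 0.004  0.003 -0.   ] then shift [ 0.202 -0.131  2.123] | shift in present axes [ 0.208 -0.141  2.121]
```

```bash
python3 -m creep '[[[0.2,-0.14,0.4],[0.004,0.003,0],1],[[0,0,0.7],[0,0,0],1],[[0,0,0.6],[0,0,0],1],[[0,0,0.4],[0,0,0],1],[[0,0,0],[0,0,0],1],[[0,0,0],[0,0,0],1],[[0,0,0],[0,0,0],1]]'
python3 - <<'E'
from tgt import *
np.set_printoptions(precision=3,suppress=True)
o=robot.get_obs();R0=Ro.from_rotvec(o["eef_rot"]).as_matrix();P,R=target(R0);go(P,R)
S=robot.calibration("scene");tip=o["tcp_pos"]+R0@TIP
print("tip",proj(S,tip),"mid",proj(S,tip-R0[:,2]*31))
b=robot.capture("scene")[:,:,::-1];cv2.imwrite("pics/s12.png",b);b=b.astype(int)
for y in range(222,242):print(y,b[y,374:400].mean(1).astype(int))
s0=cv2.imread("pics/scene0.png").astype(int);d=abs(b-s0).max(2)
print("domes/gauge region change",(d[185:225,240:275]>40).sum(),(d[185:225,308:345]>40).sum())
E
```

```text
t: 27.65
tcp_pos: [571.3, -88.3, 234.4]
eef_rot: [1.088, 2.606, -0.055]
ft_force: [0.4, -0.5, -1.5]
finger_gap: 38.4
finger_force: 40.3
turn [0. 0. 0.] then shift [0.102 0.074 0.011] | shift in present axes [0.102 0.074 0.011]
tip [386.653 233.136] mid [383.452 225.21 ]
222 [ 67  51  56  55  68  97 147 170 176 174 161 124  59  58  57  60  59  59
  60  59  58  66  71  64  65  65]
223 [ 45  45  45  46  53  68 118 166 176 178 168 143  98  58  59  59  59  58
  82 102  60  61  62  62  62  62]
224 [ 45  46  47  49  56  58  97 151 172 176 171 155 119  60  59  59  59  62
  69  71  61  63  63  61  61  61]
225 [ 44  46  45  48  57  58  86 138 169 178 175 164 136  82  60  82 102  63
  63  64  63  66  64  62  64  65]
226 [ 45  44  46  50  57  58  65 113 164 175 177 169 148 114  81  69  73  62
  67  66  65  65  63  62  63  63]
227 [ 45  45  43  47  58  58  59  91 146 171 177 173 158 126  80  66  62  65
  66  66  66  65  63  63  64  61]
228 [ 44  45  43  45  58  60  59  66 116 166 176 176 166 138  87  64  64  66
  67  67  63  64  68  69  64  63]
229 [ 46  46  47  53  58  59  59  61  91 143 170 178
[... 720 characters left out ...]
 64]
236 [ 43  42  43  42  43  42  43  43  43  44  45  60 106 178 224 225 227 229
 230 231 228 229 227 225 210 134]
237 [ 43  44  42  44  42  42  44  44  43  43  88 180 227 228 232 230 228 231
 232 230 229 232 233 232 231 226]
238 [ 45  46  46  45  43  41  42  42  56 135 203 227 230 230 227 219 230 232
 228 222 232 233 231 228 230 234]
239 [ 48  50  47  44  41  40  41  59 166 227 230 229 223 228 231 230 232 233
 232 232 233 233 233 232 233 234]
240 [ 46  47  45  44  43  40  42 157 226 232 231 232 231 232 220 177 166 129
 129 137 160 201 234 234 234 230]
241 [ 44  42  42  41  42  42 125 203 230 228 228 232 226 194 134  94 111 108
 126 115  80 100 165 217 228 220]
domes/gauge region change 0 0
```

```bash
python3 -m creep '[[[0,0,0],[0,0,0],1],[[0,0,0],[0,0,0],1],[[0,0,0],[0,0,0],1],[[0,0,0],[0,0,0],1]]'
python3 - <<'E'
from tgt import *
np.set_printoptions(precision=3,suppress=True)
for i in range(3):
    robot.capture("top");P,R=target(Ro.from_rotvec(robot.get_obs()["eef_rot"]).as_matrix());go(P,R)
E
```

```text
t: 28.1
tcp_pos: [571.2, -88.3, 234.3]
eef_rot: [1.088, 2.607, -0.055]
ft_force: [0.2, 0.6, -0.7]
finger_gap: 38.8
finger_force: 40.3
turn [-0. -0.  0.] then shift [0.087 0.081 0.002] | shift in present axes [0.087 0.081 0.002]
turn [-0. -0. -0.] then shift [ 0.09   0.08  -0.001] | shift in present axes [ 0.09   0.08  -0.001]
turn [-0. -0. -0.] then shift [ 0.087  0.083 -0.002] | shift in present axes [ 0.087  0.083 -0.002]
```

```bash
python3 -m creep '[[[0.09,0.08,0],[0,0,0],1],[[0,0,0],[0,0,0],1],[[0,0,0],[0,0,0],1],[[0,0,0],[0,0,0],1],[[0,0,0],[0,0,0],1]]'
python3 - <<'E'
from tgt import *
np.set_printoptions(precision=3,suppress=True)
P,R=target(Ro.from_rotvec(robot.get_obs()["eef_rot"]).as_matrix());go(P,R)
t=robot.capture("top")[:,:,::-1].astype(int);t0=cv2.imread("pics/top0.png").astype(int);d=abs(t-t0).max(2)>40
print("base plate/yellow changes",d[160:200,385:400].sum(),d[145:170,450:475].sum())
print(robot.finish_job())
E
```

```text
t: 28.75
tcp_pos: [571.2, -87.1, 234.0]
eef_rot: [1.088, 2.607, -0.055]
ft_force: [0.0, -0.2, -1.1]
finger_gap: 38.9
finger_force: 40.3
turn [-0. -0.  0.] then shift [-0.004  0.003 -0.004] | shift in present axes [-0.004  0.003 -0.004]
base plate/yellow changes 296 15
the job is handed in; nothing more can be done
None
```

I handed the job in at about 29 s. The gauge stood released astride the flat port for over a second and is back upright on its plate. The port is held in line with the lens, its tip about 50 mm in front by my camera measurements. Early on, the fingers closed on the gauge's stem by mistake because the fingertips sit about 26 mm behind the reported TCP. I opened them, corrected the height, and the gauge was undisturbed.

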